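Open the push-to-open hatch of the spares box and put the small jar away

TASK

Put the small ferrule jar away in the spares box. Its hatch is push-to-open: press the free edge down until the catch lets go and the hatch pops ajar, then swing it fully back so that it stays upright or beyond; set the jar down upright, without dropping it, on the rubber pad in the empty half of the compartment. Do not disturb the jar that is already inside, nor the larger jar on the worktop.

Things in the scene. Friction and masses are not known exactly. Their poses are not given: they have to be found in the camera images.
- spares_box: White plastic box fixed to the worktop, 220 (x) x 152 (y) x 85 mm high without its grey hatch; origin on the worktop: it reaches from x = -115 mm (front, with the hatch's free edge; it faces the robot's right)  to x = +105 mm (rear). Walls 6 mm. Under the hatch: in front the closed-off bay of the catch (x = -115 to -65 mm), behind it the compartment
- compartment (a point): Centre of the compartment's floor, 30 mm above the worktop, at x = +5 mm, y = 0 of the box. The compartment under the hatch is 140 mm (box x) by 140 mm (box y), walls 55 mm high, parted at y = 0 by a divider only 11 mm high into a left and a right half. One half (either) holds the rubber pad, the other the o-ring jar
- hatch (a joint): Angle of the hatch, rad: 0 shut and caught, positive opening upward. While caught it cannot be lifted. Pressing the thumb pad down to -0.03 rad or lower (5 to 9 mm, 4 to 5 N; hard stop at -0.05) turns the catch off; once the press is taken away a spring pops it to about 0.38 rad. The catch then stays off. A stiff hinge (about 2 N at the edge) keeps it where it is swung, up to its stop at 1.9 rad
- hatch_press (a point): Centre of the thin black thumb pad on top of the hatch, 35 mm from the free edge, on the top face (moves with the hatch; z axis out of its top face)
- hatch_lip (a point): Middle of the free front edge of the hatch, at half its thickness (moves with it). The hatch is a grey panel 6 mm thick, 152 mm wide, reaching 207 mm from its hinge to this edge, which overhangs the box front by 7 mm; mass 0.15 kg; hinged at the rear
- hatch_hinge (a point): Middle of the hinge axis, fixed on the box at its x = +85 mm, z = 89 mm; the axis is its y axis; its x axis points from the front to the rear of the box
- ferrule_jar: The jar to put away: small white jar with black cap, round, 34 mm diameter, 42 mm high, grip the body; origin at the centre of its underside, z axis up. Stands on the worktop to the robot's right of the box; it may change places with the larger jar
- pad: Black rubber pad, 54 x 54 x 3 mm, fixed on the compartment floor in its empty half; origin at the centre of its underside, turned as the box
- oring_jar: Jar already in the compartment: clear with white cap, 32 mm diameter, 38 mm high, stands loose in the other half; origin at the centre of its underside; leave it alone
- septa_jar: Larger white jar with white cap on the worktop, 48 mm diameter, 60 mm high; origin at the centre of its underside; leave it alone
Mind the look-alikes: they are no part of the job. What is shaped like the ferrule_jar but orange, purple or yellow is not meant.

How it is judged (in metres and radians):
On the way, in this order (a step that is already met when the one before it is completed fails the run):
1. the shut hatch is pressed down until its catch lets go (value of joint hatch below -0.02 rad), for 0.02 s.
2. the hatch has popped ajar (value of joint hatch above 0.25 rad), for 0.05 s.
3. the hatch is swung back upright or beyond (value of joint hatch above 1.45 rad), for 0.1 s.
At the end, for the whole second after the job is handed in: The hatch stays open at 1.45 rad or more; the ferrule jar stands released, at rest and upright (within 0.12 rad) on the rubber pad, its centre within 22 mm of the pad's; the o-ring jar still stands in its half, within 20 mm of where it was (value of joint hatch above 1.45 rad and horizontal distance between ferrule_jar and pad below 0.022 m and z of ferrule_jar in the frame of pad between -0.002 and 0.007 m and angle between each of ferrule_jar, oring_jar's own z axis and vertical below 0.12 rad and linear speed of ferrule_jar below 0.02 m/s and distance of oring_jar from where it was at the start of the episode below 0.02 m); the robot touches nothing.
It fails at once if the ferrule jar is dropped or flung onto the pad (faster than 0.5 m/s within 40 mm above it) (horizontal distance between ferrule_jar and pad below 0.04 m and z of ferrule_jar in the frame of pad below 0.04 m and linear speed of ferrule_jar above 0.5 m/s).
It fails at once if the jar already inside is knocked over or shoved more than 20 mm (angle between oring_jar's own z axis and vertical above 0.5 rad or distance of oring_jar from where it was at the start of the episode above 0.02 m).
It fails at once if the larger jar on the worktop is moved more than 30 mm or tipped (distance of septa_jar from where it was at the start of the episode above 0.03 m or angle between septa_jar's own z axis and vertical above 0.5 rad).
It also fails if it takes over 54 s, if anything falls off the work surface, if the arm or the gripper's body presses on something with over 40 N, if the wrist force passes 120 N, or if a joint passes its speed limit or range.

ROBOT

A 7-joint arm with a two-finger parallel gripper is mounted at the origin on the work surface; the furniture and walls round the work are solid. World frame = base frame: x ahead of the robot, y to its left, z up, the work surface at z = 0. Lengths are in mm, angles in rad, forces in N, time in s.
With the tool pointing down it reaches from about 375 to 925 mm from the base axis. Payload 3.1 kg.
Tool frame: the origin (TCP) lies at the very end of the fingers, on their centre line; the grasp point (between the pads) lies 19 mm behind it (r.grip_point_offset is the z of the grasp point in the tool frame, in mm); z points along the fingers, y is the line along which they close (so a half turn about z gives the same grasp; the last joint's range is limited). The gripper opens to 85 mm and grips with 20 to 120 N. Pads are 22 mm wide; open, the fingers measure 114 mm over their backs; the gripper's body (76 mm by 85 mm) begins 54 mm behind the grasp point. The pads swing forward as they close: fully open they stand 13 mm farther back than shut.
Start: joints at [1.092, 0.383, 0.044, 1.598, -0.018, 1.161, -0.05], TCP at [241.6, -603.434, 231.269] pointing down, gripper open.
Joint ranges: [-2.61, 2.61], [-0.41, 2.15], [-1.48, 1.57], [0, 2.5], [-1.57, 4.71], [0.05, 1.97], [-2.85, 2.85]. Speed limits (rad/s): [2.79, 2.79, 3.14, 3.14, 3.14, 3.14, 3.14].

INTERFACE

Orientations are given as a rotation vector (axis times angle).
In Python, from cell import r gives the robot as it stands. The module is installed in compiled form; this text tells all that it offers.
- The arm moves only by the tool play_rows, never from a script. Its argument "steps" is a list of rows, each a list of 7 numbers: the shift along the tool's x, y, z in m, then the turn, a rotation vector about the tool's x, y, z in degrees, then the closure, from -1 (fully open) to 1 (shut). In form: [[tx, ty, tz, wx, wy, wz, gripper], ...]. A call has 1 to 12 rows; each row shifts and turns the commanded pose from where the row before left it, along the tool's axes as they then stand; what a row does not reach is not made up. A row lasts 1/10 s, in which the tool goes at most 50 mm and 8.59 degrees, less where a joint would pass 70% of its speed; a pose out of reach is approached as far as the arm can. A call with a gripper value outside its range is refused whole. The fingers move at their own pace and stop on an object; "newtons" is the grip in N (left out, the last holds). Time passes only in rows, so rows that do not move let the fingers close. It gives the time, the measured TCP pose, the force, the opening and the grip force at its end, in the units of the state.
- r.state(): the state, without advancing time (a new reading comes with each control period).
- r.capture(name): name is "scene" or "top" or "wrist"; returns a dict with "image" (400x640x3 uint8, blue, green, red), "mtx" (3x3 intrinsics, pixels), "pose" (4x4, takes a point from camera to world coordinates). Camera axes: x right, y down, z forward; pixel columns grow to the right and rows downward; lengths in mm; the calibration is good to about 2 mm. The wrist camera is an equidistant fisheye: a pixel r from the principal point sees the ray r / f radians off the axis. A picture is of the moment at which its call begins. There is no depth.
- r.finish_job(): hands the job in; it is judged then, once.
Trained networks look in a picture, given as the dict that the camera call returned (one of the last four; its "shot" number tells which), for a name from the list of things; names that differ only in an ending like _2 or _b are one class to them, and where a whole thing is asked for, a point or a joint stands for the part that bears it (a point fixed in the world has none). Each returns a list of dicts, best first, with "score" (0 to 1); they miss things now and then, are a little off and sometimes report something else, mostly with a low value. They report only what shows in the picture. A call takes as long as a camera call. They do not tell look-alikes from the thing itself.
- r.regions_of(picture, target): "region" (400x640 bool, what is visible of it) and "bbox" ([left, top, right, bottom] in pixels, round what is visible of it).
The state is a dict: "t": time; "joints": joint angles; "qd": joint speeds; "joint_efforts": joint torques, N m; "eef_pos": TCP position; "tool_rot": TCP orientation; "force": force on the tool from outside, world axes, zero at the start; "wrist_torque": the same for the moment, N m; "finger_gap": opening from 0.0 (shut) to 1.0 (fully open); "grip_force": force on a finger pad.
Only numpy, scipy, OpenCV 4.12 (cv2) and the standard library are available. Lean on these libraries where they do the work, as an engineer would, in place of code of your own. Each camera call takes 0.05 s, during which the arm holds its last target. There are 200 camera calls.

## Working session

There is one attempt and no reset: what is moved stays moved. The work goes in short steps, Python scripts to look and compute and a tool call to move; the robot and the scene stay as the last step left them, time stands still between calls to the robot, and variables do not carry over. Pictures are saved under pics/ and viewed, at most 10 in all, crops included, and the job is handed in when it is done.

Besides the shell and the picture viewer there is one more tool, called after "Call:" in YAML: its name, and indented under it one key for each argument. play_rows: Moves the arm, as the interface text tells. Its arguments: {"type":"object","properties":{"steps":{"type":"array"},"newtons":{"type":"number"}},"required":["steps"]}

```bash
mkdir -p pics; cat > h.py <<'E'
from cell import r
import numpy as np, cv2
from scipy.spatial.transform import Rotation as R
def ray(p,uv):
    K=p["mtx"];T=np.array(p["pose"]);d=np.array([(uv[0]-K[0][2])/K[0][0],(uv[1]-K[1][2])/K[1][1],1.])
    return T[:3,3],T[:3,:3]@d
def atz(p,uv,z):
    o,d=ray(p,uv);return (o+d*(z-o[2])/d[2])
def proj(p,X):
    T=np.array(p["pose"]);c=T[:3,:3].T@(np.array(X)-T[:3,3]);q=np.array(p["mtx"])@c;return q[:2]/q[2]
E
python3 - <<'E'
from h import *
ims=[]
for n in ("scene","top"):
    p=r.capture(n);cv2.imwrite(f"pics/{n}0.png",p["image"])
    print(n,np.round(np.array(p["pose"]),3).tolist(),np.array(p["mtx"]).tolist())
    for t in ("spares_box","hatch","hatch_press","ferrule_jar","septa_jar","pad","oring_jar"):
        for d in r.regions_of(p,t)[:4]:
            b=d["bbox"];m=d["region"];ys,xs=np.nonzero(m)
            print(t,round(d["score"],2),b,m.sum(),np.round([xs.mean(),ys.mean()],1), p["image"][m].mean(0).round(), atz(p,(xs.mean(),ys.mean()),20).round())
print(r.state())
E
```

```text
scene [[0.774, -0.249, 0.583, -33.068], [-0.633, -0.331, 0.7, -557.365], [0.019, -0.91, -0.413, 432.066], [0.0, 0.0, 0.0, 1.0]] [[418.41366296651364, 0.0, 314.0426351645709], [0.0, 418.41366296651364, 200.81032167884518], [0.0, 0.0, 1.0]]
spares_box 0.9 [244.5, 161.1, 359.3, 240.8] 6135 [302.1 198.2] [94. 91. 90.] [534. 169.  20.]
spares_box 0.44 [249.0, 163.7, 357.9, 204.0] 2498 [304.  182.3] [104.  99.  96.] [601. 247.  20.]
hatch 0.67 [254.2, 161.7, 360.6, 207.4] 2563 [304.2 182.2] [103.  99.  96.] [602. 248.  20.]
hatch_press 0.92 [252.2, 161.6, 357.7, 206.7] 2530 [303.9 182.3] [103.  99.  96.] [601. 248.  20.]
ferrule_jar 0.9 [400.4, 242.9, 417.9, 263.5] 347 [409.  252.2] [88. 41. 68.] [ 542. -150.   20.]
ferrule_jar 0.85 [348.7, 275.2, 368.5, 305.0] 512 [358.  290.6] [ 31.  80. 141.] [ 382. -176.   20.]
ferrule_jar 0.57 [375.9, 223.3, 394.5, 245.1] 316 [384.9 233.6] [98. 98. 95.] [561. -73.  20.]
ferrule_jar 0.57 [389.9, 256.9, 411.8, 286.8] 467 [398.9 272.1] [ 36. 122. 138.] [ 476. -181.   20.]
septa_jar 0.68 [337.0, 223.1, 360.0, 267.1] 786 [350.9 245.5] [124. 123. 119.] [472
[... 1338 characters left out ...]
[ 1.09218713,  0.38281761,  0.04387934,  1.5979201 , -0.01789911,
        1.16120991, -0.04990055]), 'qd': array([-2.22282316e-04, -5.82502811e-04, -3.18638392e-04,  1.92638833e-03,
       -3.59047647e-05, -6.38362583e-04, -6.38486395e-04]), 'joint_efforts': array([ 5.93313889e-04, -4.33388758e+01,  1.02337606e+00, -2.49904525e+01,
        1.05225400e-02,  1.73794899e-03,  9.51519439e-06]), 'eef_pos': array([ 241.6163515 , -603.41811086,  231.31281937]), 'tool_rot': array([3.08477025e+00, 5.94660269e-01, 6.37555714e-05]), 'force': array([-0.33648429, -0.3220136 ,  0.03440818]), 'wrist_torque': array([-0.02412817,  0.02489535,  0.00938829]), 'grip_force': 0.0, 'finger_gap': 1.000985593818266}
```

```bash
python3 - <<'E'
from h import *
a=cv2.imread("pics/scene0.png")[150:310,235:430];b=cv2.imread("pics/top0.png")[155:265,240:430]
a=cv2.resize(a,None,fx=3.5,fy=3.5,interpolation=3)[:, :];b=cv2.resize(b,None,fx=4,fy=4,interpolation=3)
cv2.imwrite("pics/a.png",a);cv2.imwrite("pics/b.png",b)
for n in("top","scene"):
    p=r.capture(n);d=r.regions_of(p,"hatch")[0]
    c=max(cv2.findContours(d["region"].astype(np.uint8),0,2)[0],key=len)[:,0,:]
    w=np.array([atz(p,q,92)[:2] for q in c],np.float32);m=cv2.minAreaRect(w);print(n,m,cv2.boxPoints(m).round().tolist())
E
```

```text
top ((497.75689697265625, 120.88505554199219), (202.99951171875, 151.88604736328125), 85.02937316894531) [[413.0, 26.0], [565.0, 13.0], [582.0, 215.0], [431.0, 229.0]]
scene ((495.2406311035156, 117.91967010498047), (211.89459228515625, 157.3797149658203), 85.55252075195312) [[409.0, 18.0], [565.0, 6.0], [582.0, 217.0], [425.0, 230.0]]
```

View pics/a.png

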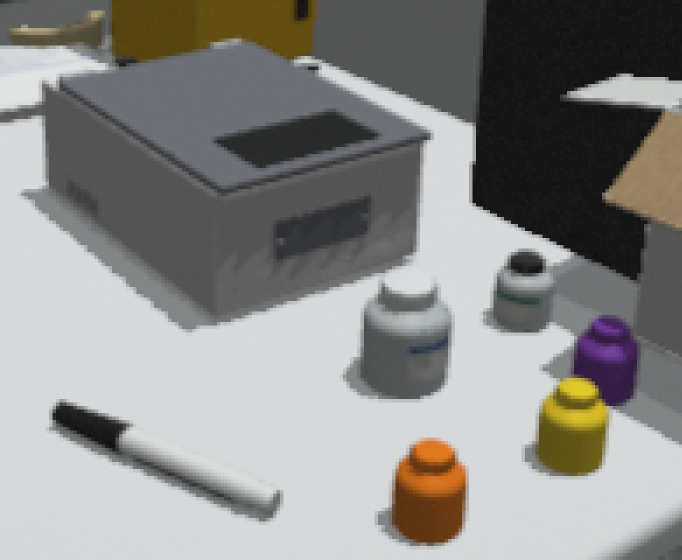

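View pics/b.png

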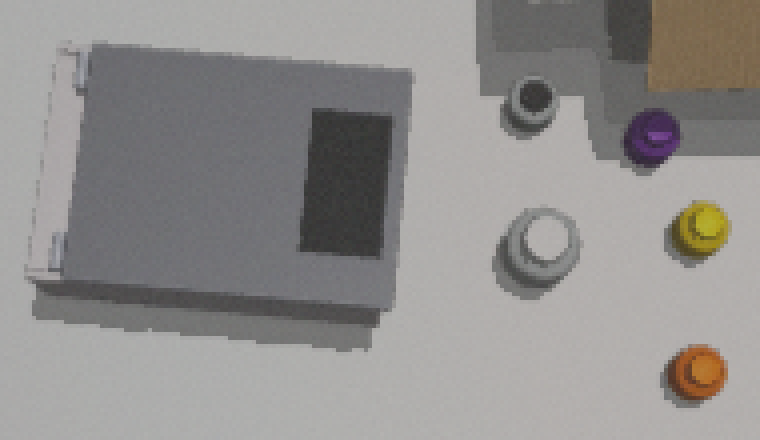

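```bash
python3 - <<'E'
from h import *
a=cv2.imread("pics/scene0.png");b=cv2.imread("pics/top0.png")
cv2.imwrite("pics/c.png",np.vstack([cv2.resize(a,(480,300)),cv2.resize(b,(480,300))]))
E
```

```text
(no output)
```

View pics/c.png

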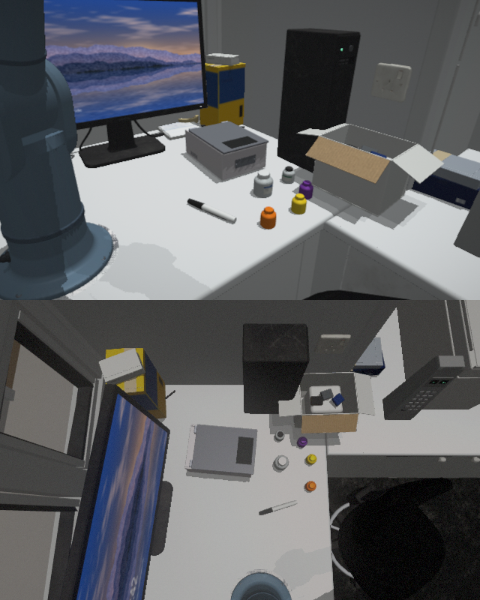

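```bash
python3 - <<'E'
from h import *
s=r.capture("scene");t=r.capture("top")
def tri(a,b):
    o,d=ray(s,a);p,e=ray(t,b);A=np.c_[d,-e];x=np.linalg.lstsq(A,p-o,rcond=None)[0];u=o+d*x[0];v=p+e*x[1];return ((u+v)/2).round(),np.linalg.norm(u-v).round()
print("monitor low corner",tri((274,140),(225,172)))
print("flap corner",tri((408,205.7),(402.5,177.5)))
print("tower base",atz(s,(371,208.6),0).round(),atz(s,(416,230),0).round())
print("jar cap",tri((235+525/3.5,150+262/3.5),(240+535/4,155+96/4)))
b=[d for d in r.regions_of(s,"ferrule_jar")]
for d in b: x=d["bbox"];print(round(d["score"],2),x,atz(s,((x[0]+x[2])/2,x[3]-3),0).round(),atz(s,((x[0]+x[2])/2,(x[1]+x[3])/2),21).round())
for d in r.regions_of(t,"ferrule_jar"): x=d["bbox"];print(round(d["score"],2),x,atz(t,((x[0]+x[2])/2,(x[1]+x[3])/2),25).round())
# thumb pad
for p,n in((t,"top"),(s,"sc")):
    h=r.regions_of(p,"hatch")[0]["region"];g=cv2.cvtColor(p["image"],6);m=(g<75)&(cv2.erode(h.astype(np.uint8),np.ones((5,5)))>0)
    ys,xs=np.nonzero(m);print(n,m.sum(),atz(p,(xs.mean(),ys.mean()),91).round(1))
E
```

```text
monitor low corner (array([549., 300., 132.]), np.float64(7.0))
flap corner (array([ 547., -131.,  109.]), np.float64(0.0))
tower base [657.  56.   0.] [657. -80.   0.]
jar cap (array([562., -69.,  38.]), np.float64(0.0))
0.94 [389.2, 258.0, 410.0, 285.9] [ 475. -186.    0.] [ 476. -183.   21.]
0.89 [401.2, 239.6, 416.7, 265.7] [ 540. -154.    0.] [ 540. -152.   21.]
0.8 [348.1, 272.2, 368.8, 305.3] [ 380. -180.    0.] [ 385. -173.   21.]
0.73 [376.8, 222.3, 392.6, 245.8] [560. -75.   0.] [558. -75.  21.]
0.67 [410.2, 240.5, 422.9, 256.6] [ 381. -177.   25.]
0.66 [408.2, 206.0, 419.7, 223.3] [ 470. -174.   25.]
0.65 [392.9, 181.9, 407.4, 199.4] [ 534. -140.   25.]
0.48 [363.8, 175.5, 378.3, 190.7] [554. -63.  25.]
top 706 [492.   55.7  91. ]
sc 392 [493.6  59.1  91. ]
```

Call:
play_rows:
  steps:
    - [0,0,0,0,0,6.65,1]
    - [0,0,0,0,0,6.65,1]
    - [0,0,0,0,0,6.65,1]
    - [0,0,0,0,0,6.65,1]
    - [0.013,-0.045,0,0,0,0,1]
    - [0.013,-0.045,0,0,0,0,1]
    - [0.013,-0.045,0,0,0,0,1]
    - [0.013,-0.045,0,0,0,0,1]
    - [0.013,-0.045,0,0,0,0,1]
    - [0.013,-0.045,0,0,0,0,1]
    - [0.013,-0.045,0,0,0,0,1]
    - [0.013,-0.045,0,0,0,0,1]

```text
t: 2.5
eef_pos: [375.7, -251.6, 231.7]
tool_rot: [3.138, -0.131, 0.002]
force: [0.7, -0.2, -0.5]
finger_gap: -0.006
grip_force: 0.0
```

Call:
play_rows:
  steps:
    - [0.013,-0.045,0,0,0,0,1]
    - [0.013,-0.045,0,0,0,0,1]
    - [0.013,-0.045,0,0,0,0,1]
    - [0.013,-0.045,0,0,0,0,1]
    - [0.013,-0.045,0,0,0,0,1]
    - [0.013,-0.045,0.03,0,0,0,1]
    - [0.013,-0.043,0.04,0,0,0,1]
    - [0,0,0.04,0,0,0,1]
    - [0,0,0.016,0,0,0,1]
    - [0,0,0,0,0,0,1]

```text
t: 3.5
eef_pos: [484.7, 39.6, 112.2]
tool_rot: [3.139, -0.129, -0.011]
force: [0.0, -0.3, 0.6]
finger_gap: -0.001
grip_force: 0.0
```

```bash
python3 - <<'E'
from h import *
p=r.capture("wrist");cv2.imwrite("pics/w1.png",p["image"]);print(np.array(p["pose"]).round(3).tolist(),np.array(p["mtx"]).round(1).tolist(),r.state()["force"])
E
```

```text
[[-0.081, -0.955, -0.286, 556.441], [-0.997, 0.078, 0.022, 33.076], [0.001, 0.287, -0.958, 253.817], [0.0, 0.0, 0.0, 1.0]] [[309.7, 0.0, 320.0], [0.0, 309.7, 197.1], [0.0, 0.0, 1.0]] [-0.09305629 -0.10037108 -0.02187189]
```

View pics/w1.png

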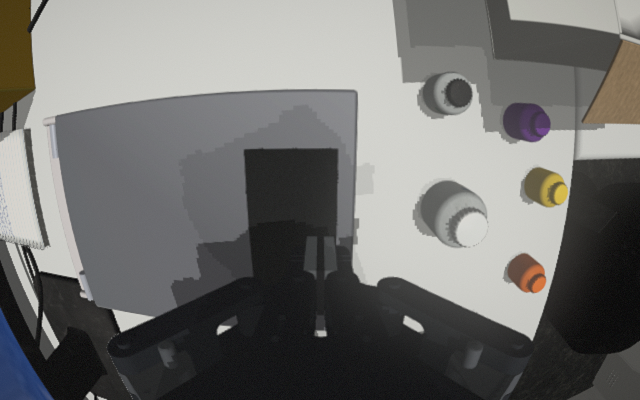

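```bash
cat >> h.py <<'E'
def fray(p,uv):
    K=np.array(p["mtx"]);T=np.array(p["pose"]);v=np.array([uv[0]-K[0,2],uv[1]-K[1,2]])/K[0,0];a=np.linalg.norm(v)
    return T[:3,3],T[:3,:3]@np.r_[v/a*np.sin(a),np.cos(a)]
def fatz(p,uv,z):
    o,d=fray(p,uv);return o+d*(z-o[2])/d[2]
E
python3 - <<'E'
from h import *
p=r.capture("wrist")
for n,uv,z in(("lip corner",(357,91),92),("hinge-ish corner",(56,122),92),("pad tl",(245,150),92),("pad tr",(337,149),92),("lip low",(352,220),92),("jar cap",(458.5,93),42),("septa cap",(463,228),60),("flap",(585,122),109)):
    print(n,fatz(p,uv,z).round(1))
for t in("ferrule_jar","septa_jar"):
    for d in r.regions_of(p,t):
        ys,xs=np.nonzero(d["region"]);print(t,round(d["score"],2),d["bbox"],fatz(p,(xs.mean(),ys.mean()),20).round(1))
E
```

```text
lip corner [565.4  12.8  92. ]
hinge-ish corner [578.7 214.9  92. ]
pad tl [539.4  75.1  92. ]
pad tr [535.3  25.6  92. ]
lip low [494.5  19.8  92. ]
jar cap [565.  -68.7  42. ]
septa cap [467.7 -65.6  60. ]
flap [ 549.5 -132.5  109. ]
ferrule_jar 0.87 [523.8, 170.7, 564.8, 209.6] [ 478.9 -176.    20. ]
ferrule_jar 0.84 [502.5, 255.0, 547.8, 296.2] [ 385.6 -170.7   20. ]
ferrule_jar 0.73 [45.7, 93.6, 356.7, 330.4] [500.4 136.4  20. ]
ferrule_jar 0.67 [422.1, 75.2, 469.5, 119.5] [563.1 -68.   20. ]
ferrule_jar 0.63 [498.8, 104.0, 550.1, 145.3] [ 540.6 -146.4   20. ]
septa_jar 0.68 [420.8, 180.9, 488.9, 247.7] [461.9 -74.8  20. ]
```

Call:
play_rows:
  steps:
    - [0.005,-0.0125,0,0,0,0,1]
    - [0,0,0.012,0,0,0,1]
    - [0,0,0.007,0,0,0,1]
    - [0,0,0.004,0,0,0,1]
    - [0,0,0,0,0,0,1]

```text
t: 4.2
eef_pos: [493.0, 51.7, 91.3]
tool_rot: [-3.139, 0.131, 0.002]
force: [-0.4, 0.4, 2.1]
finger_gap: -0.001
grip_force: 0.5
```

Call:
play_rows:
  steps:
    - [0,0,0.003,0,0,0,1]
    - [0,0,0.003,0,0,0,1]
    - [0,0,0.001,0,0,0,1]
    - [0,0,0,0,0,0,1]
    - [0,0,0,0,0,0,1]

```text
t: 4.7
eef_pos: [493.2, 51.6, 85.2]
tool_rot: [3.139, -0.131, -0.001]
force: [-2.3, 0.5, 4.8]
finger_gap: 0.002
grip_force: 2.2
```

Call:
play_rows:
  steps:
    - [0,0,-0.03,0,0,0,1]
    - [0,0,-0.045,0,0,0,1]
    - [0,0,-0.045,0,0,0,1]
    - [0,0.03,0,0,0,0,1]
    - [0,0.035,0,0,0,0,1]
    - [0,0,0,0,0,0,1]

```text
t: 5.3
eef_pos: [487.8, -19.9, 205.0]
tool_rot: [3.134, -0.145, 0.001]
force: [0.2, -0.5, -0.2]
finger_gap: 0.0
grip_force: 0.0
```

```bash
python3 - <<'E'
from h import *
p=r.capture("wrist");q=r.capture("scene");print(r.state()["eef_pos"])
cv2.imwrite("pics/d.png",np.vstack([cv2.resize(p["image"],(480,300)),cv2.resize(q["image"][100:300,200:520],(480,300))]))
E
```

```text
[487.88469662 -14.7335552  204.6632176 ]
```

View pics/d.png

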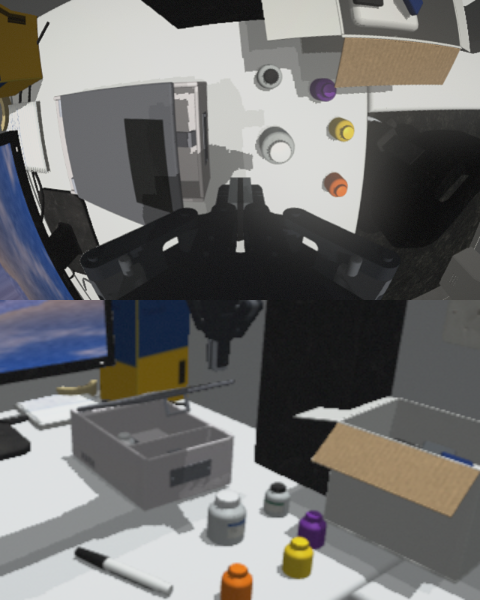

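Call:
play_rows:
  steps:
    - [0,0,0.032,0,0,0,1]
    - [0,0,0.033,0,0,0,1]
    - [0,-0.025,0,0,0,0,1]
    - [0,-0.009,-0.01,0,0,0,1]
    - [0,-0.009,-0.011,0,0,0,1]
    - [0,-0.012,-0.017,0,0,0,1]
    - [0,-0.012,-0.017,0,0,0,1]
    - [0,-0.0145,-0.0145,0,0,0,1]
    - [0,-0.0145,-0.0145,0,0,0,1]

```text
t: 6.3
eef_pos: [496.1, 81.0, 226.4]
tool_rot: [3.135, -0.132, 0.001]
force: [-1.5, -2.7, 0.6]
finger_gap: 0.0
grip_force: 1.1
```

```bash
python3 - <<'E'
from h import *
q=r.capture("scene");s=r.state();print(s["eef_pos"],s["force"])
cv2.imwrite("pics/e.png",cv2.resize(q["image"][80:280,200:420],None,fx=2.5,fy=2.5))
E
```

```text
[498.21031989  85.85596898 229.28334144] [-0.39944726  0.04917463  2.85365306]
```

View pics/e.png

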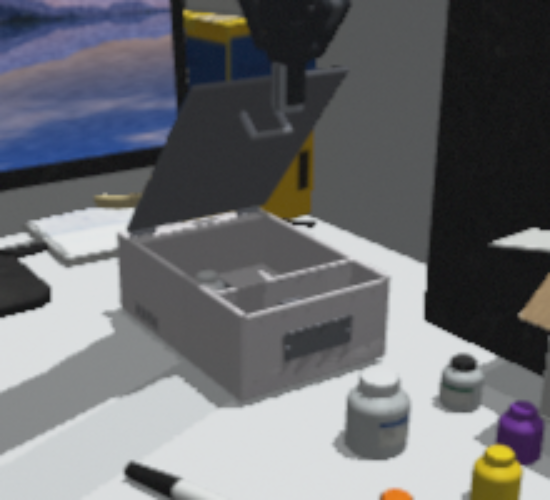

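Call:
play_rows:
  steps:
    - [0,-0.0175,-0.011,0,0,0,1]
    - [0,-0.0175,-0.011,0,0,0,1]
    - [0,-0.0195,-0.0075,0,0,0,1]
    - [0,-0.0195,-0.0075,0,0,0,1]
    - [0,-0.02,-0.003,0,0,0,1]
    - [0,-0.02,-0.003,0,0,0,1]
    - [0,-0.015,0,0,0,0,1]
    - [0,-0.015,0,0,0,0,1]
    - [0,0,0,0,0,0,1]
    - [0,0,0,0,0,0,1]

```text
t: 7.35
eef_pos: [508.2, 226.6, 267.7]
tool_rot: [-3.138, 0.128, -0.002]
force: [-0.2, -0.6, 0.7]
finger_gap: -0.001
grip_force: 0.0
```

```bash
python3 - <<'E'
from h import *
q=r.capture("scene");s=r.state();print(s["eef_pos"],s["force"])
t=r.capture("top")
cv2.imwrite("pics/f.png",np.hstack([cv2.resize(q["image"][60:260,200:380],None,fx=2.2,fy=2.2),cv2.resize(t["image"][100:300,200:380],None,fx=2.2,fy=2.2)]))
for p,n in((q,"s"),(t,"t")):
  for k in("pad","oring_jar"):
    for d in r.regions_of(p,k)[:2]:
        ys,xs=np.nonzero(d["region"]);print(n,k,round(d["score"],2),d["bbox"],atz(p,(xs.mean(),ys.mean()),33 if k=="pad" else 49).round())
E
```

```text
[508.31937619 225.75255418 267.51413697] [-0.59763465 -0.46830931  0.56468792]
s oring_jar 0.42 [280.2, 186.1, 289.2, 194.7] [485. 174.  49.]
t pad 0.72 [288.4, 180.6, 308.5, 200.1] [535. 133.  33.]
```

View pics/f.png

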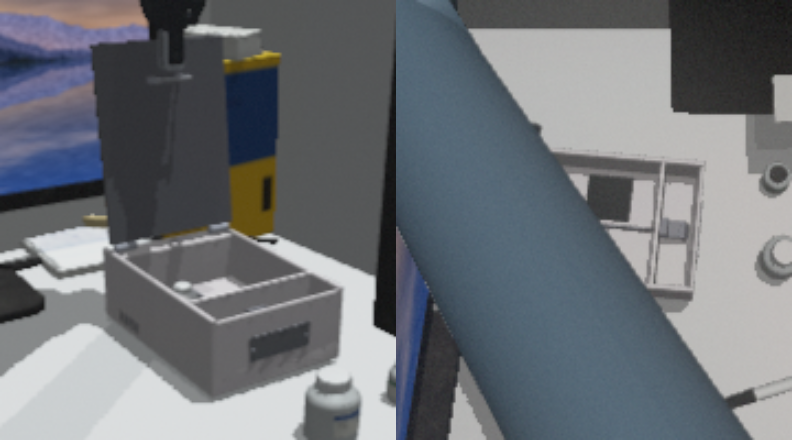

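Call:
play_rows:
  steps:
    - [0,0.04,0,0,0,0,1]
    - [0.013,0.042,0,0,0,0,-0.46]
    - [0.013,0.042,0,0,0,0,-0.46]
    - [0.013,0.042,0,0,0,0,-0.46]
    - [0.013,0.042,0,0,0,0,-0.46]
    - [0.013,0.042,0.03,0,0,0,-0.46]
    - [0.0145,0.039,0.04,0,0,0,-0.46]
    - [0,0,0.04,0,0,0,-0.46]
    - [0,0,0,0,0,0,-0.46]
    - [0,0,0,0,0,0,-0.46]

```text
t: 8.65
eef_pos: [560.6, -59.8, 164.1]
tool_rot: [-3.138, 0.13, 0.003]
force: [0.0, -0.1, 0.9]
finger_gap: 0.732
grip_force: 0.0
```

```bash
python3 - <<'E'
from h import *
p=r.capture("wrist");t=r.capture("top");s=r.state();print(s["eef_pos"],s["tool_rot"],s["finger_gap"],r.grip_point_offset)
cv2.imwrite("pics/g.png",np.vstack([cv2.resize(p["image"],(480,300)),cv2.resize(t["image"][120:280,200:456],(480,300))]))
for k in("pad","oring_jar","hatch"):
    for d in r.regions_of(t,k)[:2]:
        ys,xs=np.nonzero(d["region"]);print("t",k,round(d["score"],2),d["bbox"],atz(t,(xs.mean(),ys.mean()),33 if k=="pad" else 49).round())
for k in("pad","oring_jar","ferrule_jar"):
    for d in r.regions_of(p,k)[:5]:
        ys,xs=np.nonzero(d["region"]);print("w",k,round(d["score"],2),d["bbox"],fatz(p,(xs.mean(),ys.mean()),33 if k=="pad" else 20).round())
E
```

```text
[562.99483697 -59.06100761 166.76017746] [-3.13849377  0.12704603 -0.00658978] 0.7369597333217621 -18.700000000000003
t pad 0.51 [281.8, 208.1, 293.3, 218.8] [467. 153.  33.]
t oring_jar 0.65 [361.1, 207.1, 385.6, 228.5] [460. -69.  49.]
t hatch 0.6 [219.9, 133.0, 261.3, 222.3] [550. 277.  49.]
w pad 0.55 [122.9, 214.4, 169.9, 252.9] [529. 131.  33.]
w oring_jar 0.59 [126.9, 268.6, 154.0, 304.6] [453. 173.  20.]
w ferrule_jar 0.85 [392.4, 175.3, 431.7, 218.2] [ 542. -147.   20.]
w ferrule_jar 0.59 [418.7, 229.4, 450.7, 269.3] [ 480. -178.   20.]
w ferrule_jar 0.55 [315.8, 170.7, 346.1, 200.2] [560. -69.  20.]
```

View pics/g.png

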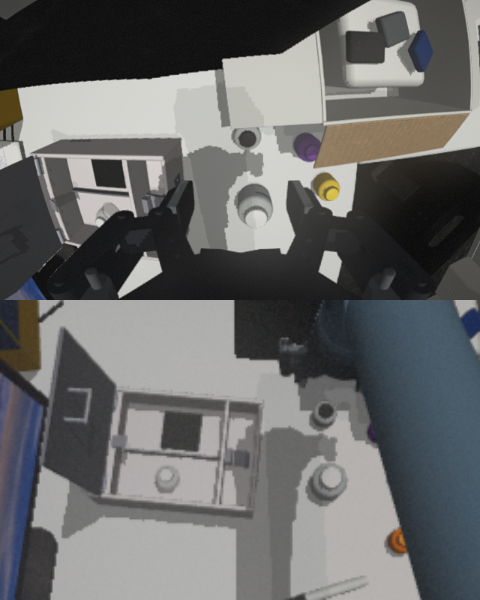

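```bash
python3 - <<'E'
from h import *
s=r.capture("scene");p=r.capture("wrist")
def tri(a,b):
    o,d=ray(s,a);q,e=fray(p,b);x=np.linalg.lstsq(np.c_[d,-e],q-o,rcond=None)[0];u=o+d*x[0];v=q+e*x[1];return ((u+v)/2).round(),np.linalg.norm(u-v).round()
for a in((396,177.3),(413,172)):
    for b in((293,77),(307,168)): print(a,b,tri(a,b))
T=np.array(p["pose"]);print("cam",T[:3,3].round())
print("jar cap",fatz(p,(245*4/3,138*4/3),42).round(1), "septa",fatz(p,(258*4/3,217*4/3),60).round(1))
print("tower edge z0",fatz(p,(180*4/3,88*4/3),0).round())
print("pad corners",[fatz(p,(u*4/3,v*4/3),33).round(1) for u,v in((93,163),(125,160),(128,187),(97,188))])
w=r.capture("top");g=cv2.cvtColor(w["image"],6)[160:230,255:310];m=np.uint8(g<60)
n,l,st,c=cv2.connectedComponentsWithStats(m)
for i in range(1,n):
    if st[i,4]>100: print("padtop",st[i],atz(w,c[i]+[255,160],33).round(1))
for d in r.regions_of(p,"ferrule_jar"):
    b=d["bbox"];print(np.round(b),fatz(p,((b[0]+b[2])/2,(b[1]+b[3])/2),25).round(1))
E
```

```text
(396, 177.3) (293, 77) (array([644., -40., 112.]), np.float64(32.0))
(396, 177.3) (307, 168) (array([599., -56., 129.]), np.float64(1.0))
(413, 172) (293, 77) (array([653., -54., 128.]), np.float64(2.0))
(413, 172) (307, 168) (array([610., -69., 146.]), np.float64(28.0))
cam [632. -67. 307.]
jar cap [567.  -67.6  42. ] septa [468.6 -76.3  60. ]
tower edge z0 [633.  13.   0.]
pad corners [array([547.5, 155.2,  33. ]), array([548.5,  97.3,  33. ]), array([508.1, 103.3,  33. ]), array([507.4, 161.1,  33. ])]
[418. 231. 452. 269.] [ 482.4 -177.3   25. ]
[313. 173. 346. 206.] [557.3 -69.8  25. ]
[318. 248. 366. 305.] [462.4 -76.2  25. ]
[126. 273. 153. 304.] [451.4 171.1  25. ]
```

Call:
play_rows:
  steps:
    - [0.008,0.0095,0,0,6.65,0,-0.46]
    - [0,0,0,0,6.65,0,-0.46]
    - [0,0,0,0,6.7,0,-0.46]
    - [0,0,0,0,0,0,-0.46]
    - [0,0,0,0,0,0,-0.46]

```text
t: 9.75
eef_pos: [568.0, -71.0, 164.3]
tool_rot: [3.077, -0.128, 0.54]
force: [0.8, 0.2, -0.2]
finger_gap: 0.729
grip_force: 0.0
```

```bash
cat >> h.py <<'E'
def go(x,y,z):
    s=r.state();M=R.from_rotvec(s["tool_rot"]).as_matrix();print(s["t"],s["eef_pos"].round(1),s["force"].round(1),"z",M[:,2].round(3),"y",M[:,1].round(3),"tool mm",(M.T@(np.array([x,y,z])-s["eef_pos"])).round(1))
E
python3 - <<'E'
from h import *
go(570,-69,60);go(570,-69,6)
p=r.capture("wrist");cv2.imwrite("pics/i.png",p["image"])
for d in r.regions_of(p,"ferrule_jar"):
    b=d["bbox"];print(np.round(b),fatz(p,((b[0]+b[2])/2,(b[1]+b[3])/2),22).round(1))
E
```

```text
9.75 [568.  -71.  164.3] [ 0.8  0.2 -0.2] z [ 0.339 -0.029 -0.94 ] y [-0.083 -0.997  0.   ] tool mm [-33.8  -2.2  98.7]
9.75 [568.  -71.  164.3] [ 0.8  0.2 -0.2] z [ 0.339 -0.029 -0.94 ] y [-0.083 -0.997  0.   ] tool mm [-52.2  -2.2 149.4]
[302. 226. 334. 259.] [561.7 -69.1  22. ]
[378. 239. 405. 261.] [ 547.  -141.4   22. ]
```

View pics/i.png

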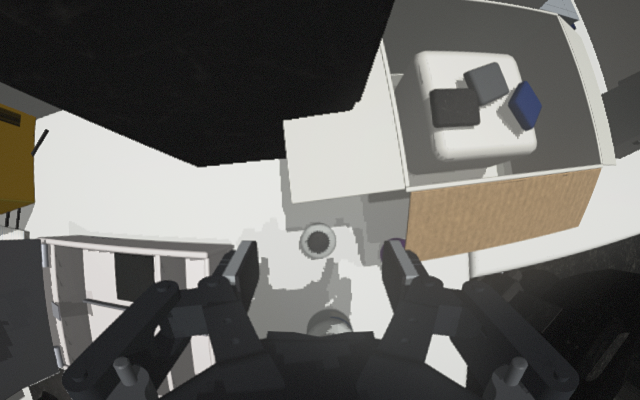

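Call:
play_rows:
  steps:
    - [-0.011,-0.002,0.033,0,0,0,-0.22]
    - [-0.011,0,0.033,0,0,0,-0.22]
    - [-0.011,0,0.033,0,0,0,-0.22]
    - [0,0,0,0,0,0,-0.22]
    - [0,0,0,0,0,0,-0.22]

```text
t: 10.35
eef_pos: [573.0, -68.8, 60.2]
tool_rot: [3.078, -0.128, 0.543]
force: [0.8, 0.6, 0.4]
finger_gap: 0.609
grip_force: 0.0
```

```bash
python3 - <<'E'
from h import *
go(570,-69,6)
p=r.capture("wrist")
for d in r.regions_of(p,"ferrule_jar"):
    b=d["bbox"];print(np.round(b),fatz(p,((b[0]+b[2])/2,(b[1]+b[3])/2),22).round(1))
E
```

```text
10.35 [573.  -68.8  60.2] [0.8 0.6 0.4] z [ 0.341 -0.028 -0.94 ] y [-0.083 -0.997 -0.   ] tool mm [-21.3   0.5  49.9]
[415. 253. 471. 289.] [ 547.3 -150.4   22. ]
```

Call:
play_rows:
  steps:
    - [-0.008,0,0.017,0,0,0,-0.22]
    - [-0.007,0,0.017,0,0,0,-0.22]
    - [-0.006,0,0.016,0,0,0,-0.22]
    - [0,0,0,0,0,0,-0.22]
    - [0,0,0,0,0,0,-0.22]

```text
t: 10.95
eef_pos: [570.5, -68.9, 7.7]
tool_rot: [3.076, -0.128, 0.547]
force: [0.6, 0.0, -0.2]
finger_gap: 0.614
grip_force: 0.0
```

Call:
play_rows:
  steps:
    - [0,0,0.001,0,0,0,1]
    - [0,0,0,0,0,0,1]
    - [0,0,0,0,0,0,1]
    - [0,0,0,0,0,0,1]
    - [0,0,0,0,0,0,1]
    - [0,0,0,0,0,0,1]
  newtons: 30

```text
t: 11.55
eef_pos: [571.2, -69.0, 6.9]
tool_rot: [3.076, -0.129, 0.549]
force: [-1.9, -1.0, 6.8]
finger_gap: 0.39
grip_force: 29.8
```

```bash
python3 - <<'E'
from h import *
go(570,-69,156)
p=r.capture("wrist");q=r.capture("scene");cv2.imwrite("pics/j.png",np.hstack([p["image"][150:400,200:440],cv2.resize(q["image"][200:300,320:440],None,fx=2.5,fy=2.5)]))
E
```

```text
11.55 [571.2 -69.    6.9] [-1.9 -1.   6.8] z [ 0.345 -0.029 -0.938] y [-0.083 -0.997 -0.   ] tool mm [  50.5    0.  -140.2]
```

View pics/j.png

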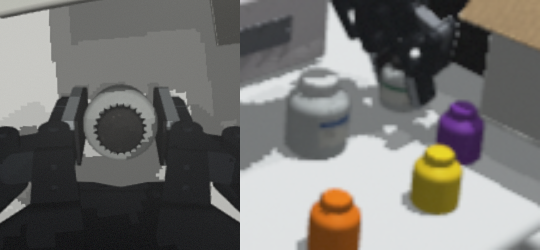

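Call:
play_rows:
  steps:
    - [0.005,0,-0.014,0,0,0,1]
    - [0.012,0,-0.034,0,0,0,1]
    - [0.017,0,-0.046,0,0,0,1]
    - [0.017,0,-0.046,0,0,0,1]
    - [0,0,0,0,0,0,1]

```text
t: 12.15
eef_pos: [575.9, -69.4, 163.4]
tool_rot: [3.07, -0.128, 0.569]
force: [1.2, -0.3, -0.6]
finger_gap: 0.391
grip_force: 30.0
```

```bash
python3 - <<'E'
from h import *
go(570,-69,156); print(r.state()["finger_gap"],r.state()["grip_force"])
t=r.capture("top")
print("from crop",atz(t,(296.8,190.4),33).round(1))
g=cv2.cvtColor(t["image"],6)
n,l,st,c=cv2.connectedComponentsWithStats(np.uint8(g[165:235,262:325]<70))
for i in range(1,n):
    if st[i,4]>60: print(st[i],atz(t,c[i]+[262,165],33).round(1))
for n_,p in(("t",t),("w",r.capture("wrist")),("s",r.capture("scene"))):
  for k in("pad","oring_jar","spares_box"):
    for d in r.regions_of(p,k)[:2]:
        m=d["region"];ys,xs=np.nonzero(m);f=fatz if n_=="w" else atz
        print(n_,k,round(d["score"],2),np.round(d["bbox"]),m.sum(),f(p,(xs.mean(),ys.mean()),33 if k=="pad" else 49).round())
E
```

```text
12.15 [575.9 -69.4 163.4] [ 1.2 -0.3 -0.6] z [ 0.357 -0.031 -0.933] y [-0.084 -0.996  0.001] tool mm [-8.1  0.1  4.8]
0.39087444173887503 29.961096346378326
from crop [531.3 133.1  33. ]
[ 24  15  21  20 345] [533.3 135.   33. ]
t pad 0.89 [285. 179. 308. 200.] 414 [534. 134.  33.]
t oring_jar 0.61 [284. 204. 294. 218.] 142 [466. 150.  49.]
t spares_box 0.72 [223. 134. 338. 241.] 7158 [516. 179.  49.]
t spares_box 0.52 [282. 206. 294. 220.] 163 [465. 149.  49.]
w pad 0.84 [115. 262. 155. 314.] 1906 [535. 131.  33.]
w spares_box 0.67 [  0. 239. 234. 396.] 19962 [511. 203.  49.]
s spares_box 0.8 [241.  77. 357. 239.] 10975 [614. 334.  49.]
```

```bash
python3 - <<'E'
from h import *
go(541.5,134,160)
E
```

```text
12.75 [568.8 -68.7 153. ] [-0.7  0.4 -0.9] z [ 0.34  -0.028 -0.94 ] y [-0.083 -0.997 -0.   ] tool mm [ -39.1 -199.7  -21.5]
```

Call:
play_rows:
  steps:
    - [-0.005,-0.02,-0.003,0,0,0,1]
    - [-0.006,-0.03,-0.003,0,0,0,1]
    - [-0.006,-0.035,-0.003,0,0,0,1]
    - [-0.006,-0.035,-0.003,0,0,0,1]
    - [-0.006,-0.035,-0.003,0,0,0,1]
    - [-0.006,-0.03,-0.003,0,0,0,1]
    - [-0.004,-0.015,-0.003,0,0,0,1]
    - [0,0,0,0,0,0,1]
    - [0,0,0,0,0,0,1]
    - [0,0,0,0,0,0,1]

```text
t: 13.75
eef_pos: [542.3, 131.9, 159.8]
tool_rot: [3.076, -0.132, 0.541]
force: [0.3, 0.6, -1.2]
finger_gap: 0.391
grip_force: 30.0
```

```bash
python3 - <<'E'
from h import *
go(541.5,134,60)
p=r.capture("wrist");t=r.capture("top")
for k in("pad","ferrule_jar","oring_jar"):
  for d in r.regions_of(p,k)[:3]:
    m=d["region"];ys,xs=np.nonzero(m);print("w",k,round(d["score"],2),np.round(d["bbox"]),p["image"][m].mean(0).round(),fatz(p,(xs.mean(),ys.mean()),33 if k=="pad" else 170 if k=="ferrule_jar" else 49).round())
s=r.capture("scene")
for d in r.regions_of(s,"ferrule_jar")[:4]:
    m=d["region"];ys,xs=np.nonzero(m);print("s",round(d["score"],2),np.round(d["bbox"]),s["image"][m].mean(0).round(),atz(s,(xs.mean(),ys.mean()),170).round())
E
```

```text
13.75 [542.3 131.9 159.8] [ 0.3  0.6 -1.2] z [ 0.34 -0.03 -0.94] y [-0.086 -0.996  0.001] tool mm [-35.   -2.1  93.5]
w pad 0.59 [289. 217. 350. 253.] [63. 64. 65.] [550. 133.  33.]
w pad 0.3 [288. 304. 320. 335.] [134. 137. 138.] [463. 151.  33.]
w pad 0.17 [  1. 169. 454. 398.] [80. 80. 81.] [524. 294.  33.]
w ferrule_jar 0.85 [282. 234. 358. 310.] [100. 102. 101.] [534. 132. 170.]
w ferrule_jar 0.81 [545. 312. 580. 342.] [ 44.  73. 122.] [474. -19. 170.]
w ferrule_jar 0.66 [555. 245. 586. 271.] [ 66. 116. 130.] [520. -22. 170.]
w oring_jar 0.66 [286. 304. 323. 337.] [132. 135. 136.] [468. 149.  49.]
s 0.93 [348. 271. 370. 304.] [ 36.  86. 147.] [ 231. -314.  170.]
s 0.76 [401. 242. 418. 266.] [91. 43. 71.] [ 332. -298.  170.]
s 0.68 [389. 259. 408. 285.] [ 34. 125. 141.] [ 291. -317.  170.]
s 0.51 [305. 134. 318. 150.] [83. 86. 82.] [523. 130. 170.]
```

Call:
play_rows:
  steps:
    - [-0.01,-0.002,0.028,0,0,0,1]
    - [-0.01,0,0.027,0,0,0,1]
    - [-0.009,0,0.023,0,0,0,1]
    - [-0.006,0,0.016,0,0,0,1]
    - [0,0,0,0,0,0,1]
    - [0,0,0,0,0,0,1]
    - [0,0,0,0,0,0,1]

```text
t: 14.8
eef_pos: [542.8, 136.6, 61.3]
tool_rot: [3.077, -0.129, 0.546]
force: [0.6, -0.3, 0.5]
finger_gap: 0.386
grip_force: 30.0
```

```bash
python3 - <<'E'
from h import *
go(541.5,134,41)
E
```

```text
14.8 [542.8 136.6  61.3] [ 0.6 -0.3  0.5] z [ 0.343 -0.028 -0.939] y [-0.083 -0.997 -0.001] tool mm [-8.   2.7 18.7]
```

Call:
play_rows:
  steps:
    - [-0.003,0.002,0.007,0,0,0,1]
    - [-0.002,0,0.005,0,0,0,1]
    - [-0.0015,0,0.004,0,0,0,1]
    - [-0.001,0,0.003,0,0,0,1]
    - [0,0,0,0,0,0,1]
    - [0,0,0,0,0,0,1]

```text
t: 15.4
eef_pos: [541.0, 134.2, 39.9]
tool_rot: [3.076, -0.128, 0.544]
force: [-3.2, -1.3, 4.7]
finger_gap: 0.388
grip_force: 30.3
```

Call:
play_rows:
  steps:
    - [0,0,0,0,0,0,0.15]
    - [0,0,0,0,0,0,0.1]
    - [0,0,0,0,0,0,0]
    - [0,0,0,0,0,0,-0.1]
    - [0,0,0,0,0,0,-0.3]
    - [0,0,0,0,0,0,-0.3]
    - [0,0,0,0,0,0,-0.3]

```text
t: 16.1
eef_pos: [540.9, 134.2, 39.5]
tool_rot: [3.077, -0.129, 0.543]
force: [-0.1, 0.5, -1.2]
finger_gap: 0.647
grip_force: 0.0
```

```bash
python3 - <<'E'
from h import *
go(541,134,180)
p=r.capture("wrist")
for k in("ferrule_jar","oring_jar"):
  for d in r.regions_of(p,k)[:3]:
    m=d["region"];ys,xs=np.nonzero(m);print("w",k,round(d["score"],2),np.round(d["bbox"]),p["image"][m].mean(0).round(),fatz(p,(xs.mean(),ys.mean()),60).round())
E
```

```text
16.1 [540.9 134.2  39.5] [-0.1  0.5 -1.2] z [ 0.341 -0.028 -0.94 ] y [-0.083 -0.997 -0.   ] tool mm [ 4.82e+01  1.00e-01 -1.32e+02]
w ferrule_jar 0.96 [610. 337. 640. 379.] [28. 53. 88.] [428. -94.  60.]
w ferrule_jar 0.85 [610. 184. 640. 225.] [61. 43. 54.] [546. -75.  60.]
w ferrule_jar 0.71 [285. 235. 358. 312.] [90. 92. 91.] [534. 134.  60.]
```

Call:
play_rows:
  steps:
    - [0.005,0,-0.014,0,0,0,-0.3]
    - [0.01,0,-0.028,0,0,0,-0.3]
    - [0.012,0,-0.033,0,0,0,-0.3]
    - [0.014,0,-0.038,0,0,0,-0.3]
    - [0.014,0,-0.038,0,0,0,-0.3]
    - [0.0,0.03,0,0,0,0,-0.3]
    - [-0.0,0.045,0,0,0,0,-0.3]
    - [-0.0,0.045,0,0,0,0,-0.3]
    - [0,0.045,0,0,0,0,-0.3]
    - [0,0.03,0,0,0,0,-0.3]
    - [0,0,0,0,0,0,-0.3]
    - [0,0,0,0,0,0,-0.3]

```text
t: 17.45
eef_pos: [524.3, -60.9, 200.1]
tool_rot: [3.077, -0.132, 0.542]
force: [-0.9, 0.5, -0.4]
finger_gap: 0.652
grip_force: 0.0
```

```bash
python3 - <<'E'
from h import *
go(541,134,180)
for n in("wrist","top","scene"):
  p=r.capture(n);f=fatz if n=="wrist" else atz
  for k in("ferrule_jar","oring_jar","septa_jar","hatch"):
    for d in r.regions_of(p,k)[:4]:
      m=d["region"];ys,xs=np.nonzero(m);print(n,k,round(d["score"],2),np.round(d["bbox"]),p["image"][m].mean(0).round(),f(p,(xs.mean(),ys.mean()),{"ferrule_jar":55,"oring_jar":49,"septa_jar":30,"hatch":150}[k]).round())
E
```

```text
17.45 [524.3 -60.9 200.1] [-0.9  0.5 -0.4] z [ 0.341 -0.029 -0.94 ] y [-0.085 -0.996 -0.   ] tool mm [  -6.9 -195.6   18.9]
wrist ferrule_jar 0.94 [130. 225. 164. 255.] [92. 94. 93.] [533. 130.  55.]
wrist ferrule_jar 0.8 [418. 334. 440. 358.] [ 62. 108. 181.] [ 393. -169.   55.]
wrist ferrule_jar 0.74 [379. 197. 415. 229.] [100.  71.  89.] [ 540. -139.   55.]
wrist ferrule_jar 0.74 [412. 248. 440. 279.] [ 75. 151. 168.] [ 486. -169.   55.]
wrist oring_jar 0.59 [127. 282. 153. 309.] [162. 165. 166.] [470. 152.  49.]
wrist oring_jar 0.19 [  0. 190.  74. 356.] [51. 49. 49.] [490. 359.  49.]
wrist septa_jar 0.84 [314. 266. 361. 312.] [120. 123. 122.] [465. -73.  30.]
wrist hatch 0.91 [  2. 191.  72. 355.] [51. 50. 49.] [507. 221. 150.]
top ferrule_jar 0.71 [288. 182. 301. 198.] [103. 104. 104.] [532. 134.  55.]
top oring_jar 0.72 [286. 180. 310. 200.] [75. 76. 77.] [528. 133.  49.]
top septa_jar 0.49 [363. 217. 368. 226.] [83. 83. 82.] [456. -53.  30.]
top hatch 0.72 [223. 133. 260. 224.] [74. 72. 72.] [522. 254. 150.]
scene ferrule_jar 0.94 [400. 239. 416. 265.] [93. 40. 70.] [ 494. -183.   55.]
scene ferrule_jar 0.82 [388. 260. 410. 284.] [ 36. 127. 143.] [ 432. -213.   55.]
scene ferrule_jar 0.75 [347. 273. 371. 306.] [ 38.  88. 148.] [ 346. -207.   55.]
scene ferrule_jar 0.51 [240.  75. 308. 168.] [69. 64. 63.] [837. 732.  55.]
scene oring_jar 0.55 [280. 188. 287. 195.] [161. 160. 157.] [485. 174.  49.]
scene septa_jar 0.75 [340. 226. 365. 263.] [115. 114. 111.] [460. -77.  30.]
scene hatch 0.86 [242.  74. 307. 169.] [68. 64. 63.] [619. 409. 150.]
```

```bash
python3 -c "
from cell import r
print(r.finish_job())"
```

```text
the job is handed in; nothing more can be done
None
```

I handed the job in at about 17.6 s of the 54 s limit, with no verdict returned: by the cameras the ferrule jar stands on the pad about 2 mm off centre, the hatch is open at roughly 1.65 rad, and the o-ring jar and larger jar have not visibly moved.

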